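# Lay out the soil-sampling set from the sloped bin

## Robot

A 6-joint arm with a two-finger parallel gripper is mounted at the origin on the work surface. World frame = base frame: x ahead of the robot, y to its left, z up, the work surface at z = 0. Lengths are in m, angles in rad, forces in N, time in s.
With the tool pointing down it reaches from about 0.375 to 0.975 m from the base axis. Payload 3.8 kg.
Tool frame: the origin (TCP) lies midway between the tips of the shut fingers; the grasp point (between the pads) lies 19 mm behind it; z points along the fingers, y is the line along which they close (so a half turn about z gives the same grasp; the last joint's range is limited). The gripper opens to 85 mm and grips with 20 to 120 N. Pads are 22 mm wide; open, the fingers measure 114 mm over their backs; the gripper's body (76 mm by 85 mm) begins 54 mm behind the grasp point. The pads swing forward as they close: fully open they stand 13 mm farther back than shut.
Start: joints at [1.157, 0.264, 1.604, -0, 1.274, -0.037], TCP at [0.248, 0.628, 0.231] pointing down, gripper open.
Joint ranges: [-2.63, 2.63], [-0.94, 2.18], [0.31, 2.57], [-1.31, 4.45], [0, 2.66], [-2.55, 2.55]. Speed limits (rad/s): [2.57, 2.57, 3.14, 3.14, 3.14, 3.14].

## Interface

Orientations are given as a rotation vector (axis times angle).
In Python, from workcell import * gives the robot as it stands. The module is installed in compiled form; this text tells all that it offers.
- The arm moves only by the tool apply_moves, never from a script. Its arguments are lists of equal length, an entry for each row: "fingers": the opening, from 0 (shut) to 1 (fully open); "travel": the shift along the tool's x, y, z normalised to -1 to 1, where 1 is 0.05 m, a list of three; "rotation": the turn, a rotation vector about the tool's x, y, z normalised to -1 to 1, where 1 is 6 degrees, a list of three. In form: {"fingers": [fingers, ...], "travel": [[dx, dy, dz], ...], "rotation": [[ax, ay, az], ...]}. A call has 1 to 12 rows; each row shifts and turns the commanded pose from where the row before left it, along the tool's axes as they then stand; what a row does not reach is not made up. A row lasts 1/10 s, in which the tool goes at most 50 mm and 8.59 degrees, less where a joint would pass 70% of its speed; a pose out of reach is approached as far as the arm can. A call with a number of a shift or a turn outside -1 to 1 is refused whole. A call with a gripper value outside its range is refused whole. The fingers move at their own pace and stop on an object; "newtons" is the grip in N (left out, the last holds). Time passes only in rows, so rows that do not move let the fingers close. It gives the time, the measured TCP pose, the force, the opening and the grip force at its end, in the units of the state.
- read_state(): the state, without advancing time (a new reading comes with each control period).
- read_camera(name): name is "scene" or "top" or "wrist"; returns a dict with "image" (420x560x3 uint8, red, green, blue), "fx", "fy", "cx", "cy" (pixels), "k1" (the pictures are not rectified: a ray, as slopes to the right and down, at radius r is drawn at 1 + k1 r^2 times it, then the intrinsics apply), "extrinsics" (4x4, takes a point from world to camera coordinates). Camera axes: x right, y down, z forward; pixel columns grow to the right and rows downward; lengths in m; the calibration is good to about 2 mm. A picture is of the moment at which its call begins. There is no depth.
- finish_job(): hands the job in; it is judged then, once.
Trained networks look in the newest picture that a camera, given by its name, has taken for a name from the list of things; names that differ only in an ending like _2 or _b are one class to them, and where a whole thing is asked for, a point or a joint stands for the part that bears it (a point fixed in the world has none). Each returns a list of dicts, best first, with "p" (0 to 1); they miss things now and then, are a little off and sometimes report something else, mostly with a low value. They report only what shows in the picture. A call takes as long as a camera call. They do not tell look-alikes from the thing itself.
- regions_of(camera, name): "mask" (420x560 bool, what is visible of it) and "bbox" ([left, top, width, height] in pixels, round what is visible of it).
- tip_of(camera, name): "location" ([column, row] in pixels: a listed point, or the origin of a listed thing).
The state is a dict: "time": time; "q": joint angles; "joint_vel": joint speeds; "joint_torque": joint torques, N m; "tool_pos": TCP position; "tcp_rot": TCP orientation; "wrist_force": force on the tool from outside, world axes, zero at the start; "torque": the same for the moment, N m; "width": opening from 0.0 (shut) to 1.0 (fully open); "grip_force": force on a finger pad.
Only numpy, scipy, OpenCV 4.12 (cv2) and the standard library are available. Lean on these libraries where they do the work, as an engineer would, in place of code of your own. Each camera call takes 0.05 s, during which the arm holds its last target. There are 200 camera calls.

## Task

Lay out the soil-sampling set from the sloped bin: stand the tall jar upright in the large compartment of the steel tray and the short jar upright in the small one, and slide the scraper, blade first and lying flat, into the slot of the white block until its handle meets the block. Do not let a jar tip over on the way, and leave the beaker, the bottle and the dish where they are.

Things in the scene. Friction and masses are not known exactly. Their poses are not given: they have to be found in the camera images.
- bin: Fixed white bin, three compartments at y = -100, 0, 100 mm (96 wide, 200 long, walls 4 thick, 40 high square to the floor). Floor rises 30 degrees along +x. Origin on the table, x and y level, z up; floor meets the low front wall at x = -90, z = 30 mm. Each compartment holds one of tall jar, short jar, scraper; which is where changes.
- tall_jar: Closed amber glass jar, 48 mm diameter, 110 mm tall with its white screw cap (44 mm diameter, the top 22 mm); 0.11 to 0.21 kg. Origin at the centre of its underside, z along its axis to the cap. Starts standing on the sloped bin floor against the low front wall, square to that floor, so leaning 30 degrees towards the bin's -x.
- short_jar: The same jar but 75 mm tall (body 48 mm, cap 44 mm diameter, the top 22 mm). 0.08 to 0.14 kg. Origin at the centre of its underside, z along its axis to the cap. Starts standing like the tall jar.
- scraper: Flat, 174 mm long, 0.15 kg: black handle 24 wide x 20 thick from x = -24 to 76 mm, steel blade 46 x 3 mm on to x = 150. Origin on the underside (handle and blade flush, z = 0); x towards the blade, z through the thickness. Centre of mass near x = 60. Starts flat on the sloped bin floor, butt at the low front wall, blade uphill along the bin's x.
- blade_tip (a point): Middle of the scraper blade's front edge, 150 mm ahead of the scraper's origin.
- tray: Fixed steel tray, 200 x 96 mm outside along its x and y, walls 30 mm high and 4 mm thick, floor 4 mm thick, split by a wall across into a large compartment (108 x 88 mm inside, at its -x end) and a small one (80 x 88 mm, at its +x end). Origin under its centre, z up. Tray and block may have changed places.
- large_compartment (a point): Centre of the large compartment's floor, 4 mm above the table; axes as the tray's.
- small_compartment (a point): Centre of the small compartment's floor, 4 mm above the table; axes as the tray's.
- block: Fixed white plastic block, 85 x 96 mm, 68 mm high, with a level slot right through it along its x, open at both ends: 56 mm wide, 14 mm high, slot floor 40 and roof 54 mm above the table. At the mouth (the -x side) a tongue 16 mm wide, its top level with the slot floor, sticks out 30 mm from the middle of the face to carry the handle. Origin under the middle of the block, z up.
- slot_mouth (a point): Middle of the slot floor at the mouth, in the plane of the block's front face, 41 mm to -x of the block's origin, 40 mm above the table; x points into the slot (85 mm long from here), y across it, z up. When the blade is home the handle's shoulder touches the front face above the slot and the blade tip is 74 mm in.
- beaker: Bystander: empty glass beaker, 72 mm diameter, 95 mm high. Origin under its centre.
- bottle: Bystander: white plastic bottle with a blue cap, 64 mm diameter, 150 mm high. Origin under its centre.
- dish: Bystander: low white dish, 100 mm diameter, 18 mm high. Origin under its centre.
There are look-alikes about, which are no part of the job. Leave any black or turquoise look-alike of the tray alone. Leave any pink look-alike of the short_jar alone.

How it is judged:
At the end, for the whole second after the job is handed in: Tall jar upright (within 7 degrees) on the floor of the large compartment, short jar likewise in the small one (within 6 mm of floor height); scraper flat in the slot (11 degrees) and along it (14 degrees), blade tip at least 60 mm past the slot mouth; all at rest (x of tall_jar in the frame of large_compartment between -0.035 and 0.035 m and y of tall_jar in the frame of large_compartment between -0.024 and 0.024 m and z of tall_jar in the frame of large_compartment between -0.006 and 0.006 m and angle between each of tall_jar, short_jar's own z axis and vertical below 0.12 rad and linear speed of each of tall_jar, short_jar, scraper below 0.02 m/s and angular speed of each of tall_jar, short_jar, scraper below 0.2 rad/s and x of short_jar in the frame of small_compartment between -0.021 and 0.021 m and y of short_jar in the frame of small_compartment between -0.024 and 0.024 m and z of short_jar in the frame of small_compartment between -0.006 and 0.006 m and x of blade_tip in the frame of slot_mouth above 0.06 m and y of blade_tip in the frame of slot_mouth between -0.024 and 0.024 m and z of blade_tip in the frame of slot_mouth between -0.004 and 0.018 m and angle between the x axis of scraper and the x axis of block, either way round below 0.25 rad and angle between the z axis of scraper and the z axis of block, either way round below 0.2 rad); the robot touches nothing.
It fails at once if the tall jar tipped over (leaning more than 70 degrees) (angle between tall_jar's own z axis and vertical above 1.22 rad).
It fails at once if the short jar tipped over (leaning more than 70 degrees) (angle between short_jar's own z axis and vertical above 1.22 rad).
It fails at once if the beaker was moved by more than 25 mm (distance of beaker from where it was at the start of the episode above 0.025 m).
It fails at once if the bottle was moved by more than 25 mm (distance of bottle from where it was at the start of the episode above 0.025 m).
It fails at once if the dish was moved by more than 25 mm (distance of dish from where it was at the start of the episode above 0.025 m).
It also fails if it takes over 72 s, if anything falls off the work surface, if the arm or the gripper's body presses on something with over 40 N, if the wrist force passes 120 N, or if a joint passes its speed limit or range.

## Working session

There is one attempt and no reset: what is moved stays moved. The work goes in short steps, Python scripts to look and compute and a tool call to move; the robot and the scene stay as the last step left them, time stands still between calls to the robot, and variables do not carry over. Pictures are saved under pics/ and viewed, at most 10 in all, crops included, and the job is handed in when it is done.

Besides the shell and the picture viewer there is one more tool, called after ">>>" as name(argument=value, ...) on one line, values as JSON. apply_moves: Moves the arm, as the interface text tells. Scaled input: -1 to 1 covers 0.05 m each way for a shift and 6 degrees each way for a turn. Its arguments: {"type":"object","properties":{"fingers":{"type":"array","items":{"type":"number"}},"travel":{"type":"array","items":{"type":"array","items":{"type":"number"}}},"rotation":{"type":"array","items":{"type":"array","items":{"type":"number"}}},"newtons":{"type":"number"}},"required":["fingers","travel","rotation"]}

```bash
mkdir -p pics
cat > h.py <<'E'
from workcell import *
import numpy as np, cv2
from scipy.spatial.transform import Rotation as R
def ray(c,px):
    # returns origin, direction in world
    K=np.array([[c['fx'],0,c['cx']],[0,c['fy'],c['cy']],[0,0,1]])
    u=(px[0]-c['cx'])/c['fx'];v=(px[1]-c['cy'])/c['fy']
    x,y=u,v
    for _ in range(30):
        f=1+c['k1']*(x*x+y*y); x,y=u/f,v/f
    E=np.array(c['extrinsics']);o=-E[:3,:3].T@E[:3,3]
    return o,E[:3,:3].T@np.array([x,y,1])
def atz(c,px,z):
    o,d=ray(c,px);return o+d*(z-o[2])/d[2]
def proj(c,P):
    E=np.array(c['extrinsics']);p=np.atleast_2d(P)@E[:3,:3].T+E[:3,3]
    s=p[:,:2]/p[:,2:];s=s*(1+c['k1']*(s**2).sum(1,keepdims=True))
    return s*[c['fx'],c['fy']]+[c['cx'],c['cy']]
def save(c,n): cv2.imwrite(f'pics/{n}.png',c['image'][:,:,::-1])
E
cat > a.py <<'E'
from h import *
np.set_printoptions(precision=3,suppress=True)
s=read_state();print(s['tool_pos'],s['tcp_rot'],s['time'])
ims=[]
for cam in ['scene','top']:
    c=read_camera(cam);save(c,cam+'0');E=np.array(c['extrinsics']);print(cam,-E[:3,:3].T@E[:3,3],E[2,:3],c['fx'],c['k1'])
    for n in ['bin','tall_jar','short_jar','scraper','blade_tip','tray','large_compartment','small_compartment','block','slot_mouth','beaker','bottle','dish']:
        z={'large_compartment':.004,'small_compartment':.004,'slot_mouth':.04}.get(n,0)
        for d in tip_of(cam,n):
            if d['p']>.2: print(n,round(d['p'],2),np.array(d['location']),atz(c,d['location'],z))
E
python3 a.py
```

```text
[0.248 0.627 0.23 ] [-0.588 -3.085  0.004] 0.0
scene [1.478 0.004 1.093] [-0.677 -0.01  -0.736] 503.618124843145 0.03735300076150339
tall_jar 0.76 [357.  214.2] [0.499 0.211 0.   ]
tall_jar 0.45 [403.1 229.9] [0.559 0.335 0.   ]
short_jar 0.92 [363.4 302.5] [0.796 0.198 0.   ]
short_jar 0.67 [324.7 216.6] [0.508 0.117 0.   ]
scraper 0.47 [390.  214.8] [0.502 0.306 0.   ]
blade_tip 0.5 [402.3 233.3] [0.572 0.331 0.   ]
tray 0.96 [139.4 279.9] [ 0.725 -0.378  0.   ]
tray 0.96 [358.1 172.7] [0.324 0.232 0.   ]
tray 0.69 [247.1 237.1] [ 0.583 -0.104  0.   ]
tray 0.69 [266.6 282.9] [ 0.736 -0.046  0.   ]
large_compartment 0.98 [139.3 263.9] [ 0.676 -0.387  0.004]
large_compartment 0.77 [251.2 223.3] [ 0.535 -0.095  0.004]
large_compartment 0.61 [391.9 212.1] [0.495 0.312 0.004]
large_compartment 0.33 [181.7 220.4] [ 0.523 -0.295  0.004]
small_compartment 0.94 [243.2 248.9] [ 0.628 -0.113  0.004]
small_compartment 0.93 [133.4 295.5] [ 0.775 -0.383  0.004]
small_compartment 0.78 [356.7 181.5] [0.367 0.223 0.004]
block 0.92 [180.1 219.8] [ 0.517 -0.301  0.   ]
slot_mouth 0.56 [175.7 197.6] [
[... 858 characters left out ...]
09 0.   ]
large_compartment 0.98 [172.1 324.5] [0.273 0.262 0.004]
large_compartment 0.71 [409.7 184.7] [ 0.671 -0.382  0.004]
large_compartment 0.66 [303.6 226.2] [ 0.548 -0.088  0.004]
small_compartment 0.78 [185.5 289.4] [0.367 0.23  0.004]
small_compartment 0.71 [312.2 197.8] [ 0.627 -0.11   0.004]
small_compartment 0.61 [408.9 150.6] [ 0.769 -0.38   0.004]
block 0.79 [380.4 239.4] [ 0.517 -0.301  0.   ]
slot_mouth 0.61 [385.9 252.5] [ 0.481 -0.305  0.04 ]
beaker 0.78 [286. 150.] [ 0.762 -0.034  0.   ]
bottle 0.72 [311.9 199.1] [ 0.624 -0.109  0.   ]
bottle 0.66 [328.9 159.6] [ 0.738 -0.155  0.   ]
dish 0.58 [259.4 289.7] [0.371 0.029 0.   ]
dish 0.28 [301.6 226.9] [ 0.546 -0.082  0.   ]
```

View pics/scene0.png

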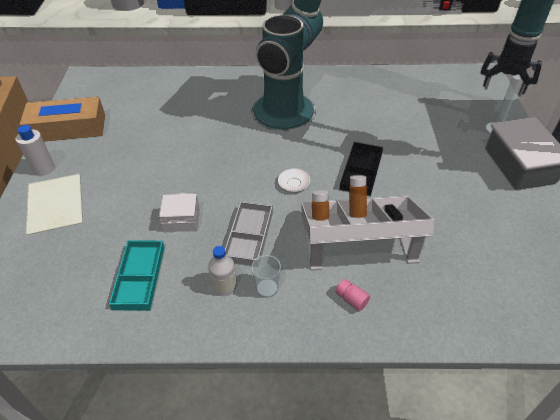

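View pics/top0.png

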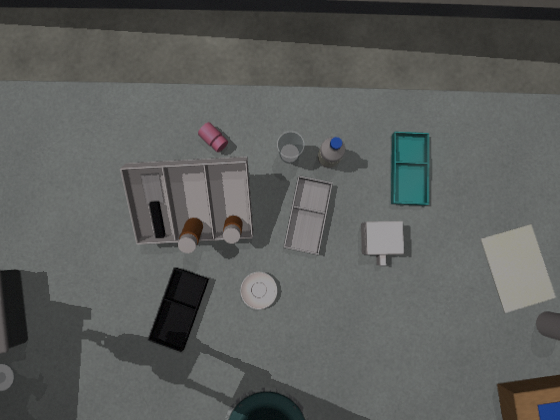

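Candidates for the tray in the top view are turquoise at (410,170), black at (180,308) and grey steel at (308,215). The grey one fits "steel". For the short jar there is an amber one in the bin at (232,229) and a pink one lying at (213,136), so I take the amber one. I'll check both in one enlarged crop.

Run:
```python
import cv2,numpy as np
t=cv2.imread('pics/top0.png')[148:263,115:415];s=cv2.imread('pics/scene0.png')[172:282,155:440]
f=lambda i,k:cv2.resize(i,None,fx=k,fy=k,interpolation=cv2.INTER_CUBIC)
a=f(t,2.6);b=f(s,2.6);o=np.zeros((a.shape[0]+b.shape[0],780,3),np.uint8);o[:a.shape[0],:a.shape[1]]=a;o[a.shape[0]:,:b.shape[1]]=b
cv2.imwrite('pics/crop0.png',o);print(o.shape,a.shape)
```

```text
(585, 780, 3) (299, 780, 3)
```

View pics/crop0.png

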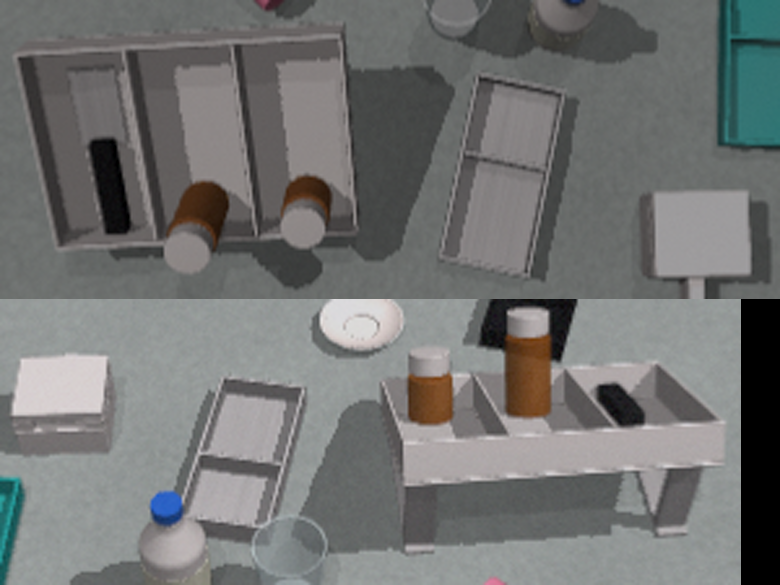

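Crop: the steel tray is the grey one, corners roughly (440,260), (478,75), (566,91), (532,278), with its small compartment at the far end. The block is at (700,235) with the tongue toward the robot. Bin compartments from left to right hold the scraper, the amber tall jar and the amber short jar.

```bash
cat > fit.py <<'E'
from h import *
from scipy.optimize import least_squares
np.set_printoptions(precision=4,suppress=True)
ct=read_camera('top');cs=read_camera('scene')
T=lambda p:[(p[0]+.5)/2.6-.5+115,(p[1]+.5)/2.6-.5+148]
S=lambda p:[(p[0]+.5)/2.6-.5+155,(p[1]-299+.5)/2.6-.5+172]
S30,C30=.5,np.sqrt(.75)
def b(u,n,y): return [-.090+u*C30-n*S30,y,.030+u*S30+n*C30]
data={'bin':([(b(-.004,.04,.152),(60,248)),(b(-.004,.04,-.152),(357,232)),(b(.204,.04,.152),(17,54)),(b(.204,.04,-.152),(342,39))],
 [(b(-.004,.04,.152),(656,364)),(b(-.004,.04,-.152),(382,381)),(b(.204,.04,.152),(722,423)),(b(.204,.04,-.152),(402,441))]),
'tray':([((-.1,.048,.03),(440,260)),((-.1,-.048,.03),(529,277)),((.1,.048,.03),(478,75)),((.1,-.048,.03),(566,91))],
 [((-.1,.048,.03),(305,384)),((-.1,-.048,.03),(224,378)),((.1,.048,.03),(262,524)),((.1,-.048,.03),(184,517))]),
'block':([((-.0425,.048,.068),(649,277)),((-.0425,-.048,.068),(751,276)),((.0425,.048,.068),(652,192)),((.0425,-.048,.068),(747,190))],
 [((-.0425,.048,.068),(108,355)),((-.0425,-.048,.068),(20,357)),((.0425,.048,.068),(110,412)),((.0425,-.048,.068),(13,415))])}
for k,(t,s) in data.items():
    def res(q,parts=(0,1)):
        r=R.from_euler('z',q[2]).as_matrix();o=np.array([q[0],q[1],0]);out=[]
        for i,(c,l,f) in enumerate([(ct,t,T),(cs,s,S)]):
            if i in parts:
                out+=[proj(c,np.array([r@np.array(p)+o for p,_ in l]))-np.array([f(x) for _,x in l])]
        return np.concatenate(out).ravel()
    for parts in [(0,1),(0,),(1,)]:
        a=least_squares(res,[.55,0,0],args=(parts,),loss='soft_l1');print(k,a.x,np.abs(res(a.x,parts)).mean())
    print(res(least_squares(res,[.55,0,0],loss='soft_l1').x).reshape(-1,2).round(1).tolist())
E
python3 fit.py
```

```text
bin [0.6109 0.2064 0.0754] 0.9437256220076726
bin [0.6103 0.207  0.0769] 1.1512003800388264
bin [0.6114 0.206  0.0741] 0.7213295597756542
[[-1.0, 0.8], [1.4, 1.2], [-0.8, -1.1], [1.3, -1.7], [0.8, -0.9], [-1.0, -0.9], [1.0, -0.1], [-0.4, 0.7]]
tray [ 0.5769 -0.0979 -0.1737] 0.895242307080574
tray [ 0.5766 -0.0979 -0.1769] 0.442570351278178
tray [ 0.5775 -0.0967 -0.1569] 1.2560467882967252
[[-0.3, 0.1], [0.7, 0.7], [-0.5, -1.0], [0.2, -0.2], [0.6, 0.2], [-0.6, -1.5], [3.0, 1.3], [-2.5, -0.8]]
block [ 0.5195 -0.293   0.045 ] 0.4998448541254277
block [ 0.5193 -0.2921  0.0299] 0.4252518468075088
block [ 0.5197 -0.294   0.0709] 0.5797137705838793
[[2.3, 0.1], [0.1, -0.3], [-0.2, -0.1], [-0.0, -0.0], [1.2, -0.4], [1.1, 0.1], [-1.7, -0.1], [0.2, 0.1]]
```

```bash
cat > obj.py <<'E'
from h import *
from scipy.optimize import minimize
np.set_printoptions(precision=4,suppress=True)
BIN=(.6105,.2066,.0755);S30,C30=.5,np.sqrt(.75)
def binT():
    M=np.eye(4);M[:3,:3]=R.from_euler('z',BIN[2]).as_matrix()@R.from_euler('y',-30,degrees=True).as_matrix()
    M[:3,3]=R.from_euler('z',BIN[2]).apply([-.09,0,.03])+[BIN[0],BIN[1],0];return M   # slope frame: u,y,n
BT=binT()
a=np.linspace(0,2*np.pi,40)
def cyl(r,z0,z1):return np.array([[r*np.cos(t),r*np.sin(t),z] for z in (z0,z1) for t in a])
def box(x0,x1,w,h):return np.array([[x,y,z] for x in(x0,x1) for y in(-w/2,w/2) for z in(0,h)])
parts={'tall_jar':[cyl(.024,0,.088),cyl(.022,.088,.11)],'short_jar':[cyl(.024,0,.053),cyl(.022,.053,.075)],'scraper':[box(-.024,.076,.024,.02),box(.076,.15,.046,.003)]}
if __name__=='__main__':
  cams={n:read_camera(n) for n in('top','scene')}
  for n,(u0,y0) in {'tall_jar':(.024,0),'short_jar':(.024,-.1),'scraper':(.024,.1)}.items():
    for cn,c in cams.items():
      best=None
      for d in regions_of(cn,n)[:4]:
        m=d['mask'].astype(np.float32)
        def cost(q):
            r=R.from_euler('z',q[2] if n=='scraper' else 0).as_matrix()
            im=np.zeros((1680,2240),np.uint8)
            for p in parts[n]:
                w=(p@r.T+[q[0],q[1],0])@BT[:3,:3].T+BT[:3,3]
                h=cv2.convexHull((proj(c,w)*4+1.5).astype(np.float32)).round().astype(np.int32);cv2.fillConvexPoly(im,h,1)
            im=cv2.resize(im.astype(np.float32),(560,420),interpolation=cv2.INTER_AREA)
            return 1-np.minimum(im,m).sum()/np.maximum(im,m).sum()
        x0=[u0,y0,0]
        o=minimize(cost,x0,method='Nelder-Mead',options=dict(initial_simplex=[x0,[u0+.01,y0,0],[u0,y0+.02,0],[u0,y0,.1]]))
        if best is None or o.fun<best[1]: best=(o.x,o.fun,d['p'],d['bbox'])
      print(n,cn,*best)
E
python3 obj.py
```

```text
tall_jar top [0.0241 0.0059 0.0502] 0.06240642070770264 0.94 [177.9, 216.4, 24.7, 38.0]
tall_jar scene [ 0.0103  0.0054 -0.1239] 0.11715191602706909 0.96 [350.4, 178.0, 16.4, 40.5]
short_jar top [ 0.0264 -0.0999 -0.0602] 0.06088203191757202 0.79 [222.0, 216.0, 22.8, 27.2]
short_jar scene [ 0.0231 -0.1015  0.0892] 0.04209768772125244 0.71 [315.5, 190.7, 11.7, 29.3]
scraper top [ 0.0235  0.0996 -0.0022] 0.14486736059188843 0.71 [141.0, 173.4, 22.9, 62.8]
scraper scene [0.0209 0.0937 0.052 ] 0.4818567633628845 0.46 [381.4, 206.3, 20.7, 17.5]
```

```bash
cat > plan.py <<'E'
from obj import *
import json
def slope(u,y,n):  # pose with tool square to bin floor
    r=np.c_[-BT[:3,0],BT[:3,1],-BT[:3,2]];return BT[:3,:3]@[u,y,n]+BT[:3,3],r
def down(x,y,z,yaw): # tool x = -(cos yaw, sin yaw)
    c,s=np.cos(yaw),np.sin(yaw);return np.array([x,y,z]),np.c_[[-c,-s,0],[-s,c,0],[0,0,-1]]
def cur():
    s=read_state();return np.array(s['tool_pos']),R.from_rotvec(s['tcp_rot']).as_matrix()
def rows(start,goal,n=None,vmax=.9,turn=True):
    p,r=start;gp,gr=goal
    v=R.from_matrix(r.T@gr).as_rotvec()
    k=n or int(max(np.ceil(np.linalg.norm(gp-p)/(.05*vmax)),np.ceil(np.linalg.norm(np.degrees(v))/5.7)))
    tr,ro=[],[]
    for i in range(k):
        t=r.T@((gp-p)/(k-i))/.05;w=np.degrees(R.from_matrix(r.T@gr).as_rotvec()/(k-i))/6
        t,w=t.round(2),w.round(2);p=p+r@t*.05;r=r@R.from_rotvec(np.radians(6*w)).as_matrix()
        tr.append((t+0.).tolist());ro.append((w+0.).tolist())
    print(k,'T',json.dumps(tr).replace(' ',''),'\n  R',json.dumps(ro).replace(' ',''))
    print('  err mm',(gp-p)*1000)
    return p,r
def st():
    s=read_state();print('t',s['time'],np.array(s['tool_pos']),np.array(s['tcp_rot']),'w',s['width'],'g',s['grip_force'],'F',np.array(s['wrist_force']))
E
python3 - <<'E'
from plan import *
a=rows(cur(),slope(.024,-.1,.2))
print(a[0])
E
```

```text
13 T [[-0.59,-0.65,0.02],[-0.57,-0.67,0.04],[-0.54,-0.69,0.06],[-0.51,-0.71,0.07],[-0.49,-0.72,0.09],[-0.46,-0.74,0.1],[-0.43,-0.76,0.11],[-0.4,-0.77,0.12],[-0.37,-0.79,0.12],[-0.33,-0.8,0.13],[-0.3,-0.81,0.14],[-0.27,-0.82,0.14],[-0.23,-0.84,0.14]] 
  R [[-0.09,-0.38,-0.32],[-0.09,-0.38,-0.33],[-0.09,-0.38,-0.32],[-0.09,-0.38,-0.33],[-0.09,-0.38,-0.32],[-0.09,-0.38,-0.33],[-0.08,-0.38,-0.32],[-0.09,-0.38,-0.33],[-0.09,-0.37,-0.32],[-0.08,-0.37,-0.33],[-0.08,-0.38,-0.32],[-0.09,-0.38,-0.33],[-0.08,-0.37,-0.32]]
  err mm [0.0677 0.1725 0.1819]
[0.4492 0.0939 0.215 ]
```

>>> apply_moves(fingers=[0.9, 0.9, 0.9, 0.9, 0.9, 0.9, 0.9, 0.9, 0.9, 0.9, 0.9, 0.9], travel=[[-0.59, -0.65, 0.02], [-0.57, -0.67, 0.04], [-0.54, -0.69, 0.06], [-0.51, -0.71, 0.07], [-0.49, -0.72, 0.09], [-0.46, -0.74, 0.1], [-0.43, -0.76, 0.11], [-0.4, -0.77, 0.12], [-0.37, -0.79, 0.12], [-0.33, -0.8, 0.13], [-0.3, -0.81, 0.14], [-0.27, -0.82, 0.14]], rotation=[[-0.09, -0.38, -0.32], [-0.09, -0.38, -0.33], [-0.09, -0.38, -0.32], [-0.09, -0.38, -0.33], [-0.09, -0.38, -0.32], [-0.09, -0.38, -0.33], [-0.08, -0.38, -0.32], [-0.09, -0.38, -0.33], [-0.09, -0.37, -0.32], [-0.08, -0.37, -0.33], [-0.08, -0.38, -0.32], [-0.09, -0.38, -0.33]])

```text
time: 3.1
tool_pos: [0.4343, 0.1342, 0.2168]
tcp_rot: [-0.056, 2.653, 0.025]
wrist_force: [-0.4, -0.6, -0.5]
width: 0.903
grip_force: 0.0
```

Run:
```python
from plan import *
rows(cur(),slope(.026,-.1005,.15))
```

```text
2 T [[-0.15,-0.41,0.57],[-0.13,-0.41,0.57]] 
  R [[-0.04,-0.17,-0.15],[-0.04,-0.17,-0.15]]
  err mm [ 0.1644  0.0877 -0.1915]
```

>>> apply_moves(fingers=[0.9, 0.9, 0.9], travel=[[-0.15, -0.41, 0.57], [-0.13, -0.41, 0.57], [0, 0, 0]], rotation=[[-0.04, -0.17, -0.15], [-0.04, -0.17, -0.15], [0, 0, 0]])

```text
time: 3.4
tool_pos: [0.4741, 0.0935, 0.1689]
tcp_rot: [-0.09, 2.625, 0.024]
wrist_force: [-0.9, -0.7, -1.1]
width: 0.9
grip_force: 0.0
```

```bash
cat > wr.py <<'E'
from plan import *
import sys
def fitjar(cn,n,u0,y0):
  c=read_camera(cn);out=[]
  for d in regions_of(cn,n)[:4]:
    m=d['mask'].astype(np.float32)
    def cost(q):
        im=np.zeros((1680,2240),np.uint8)
        for p in parts[n]:
            w=(p@R.from_euler('z',q[2]).as_matrix().T*1+[q[0],q[1],0])@BT[:3,:3].T+BT[:3,3]
            cv2.fillConvexPoly(im,cv2.convexHull((proj(c,w)*4+1.5).astype(np.float32)).round().astype(np.int32),1)
        im=cv2.resize(im.astype(np.float32),(560,420),interpolation=cv2.INTER_AREA)
        return 1-np.minimum(im,m).sum()/np.maximum(im,m).sum()
    o=minimize(cost,[u0,y0,0],method='Nelder-Mead',options=dict(initial_simplex=[[u0,y0,0],[u0+.01,y0,0],[u0,y0+.01,0],[u0,y0,.08]]))
    out.append((o.fun,o.x,d['p'],d['bbox']))
  return c,min(out,key=lambda t:t[0]) if out else None
if __name__=='__main__':
  st();c,r=fitjar('wrist',sys.argv[1],float(sys.argv[2]),float(sys.argv[3]));print(r)
  p,r0=cur();q=BT[:3,:3].T@(p-BT[:3,3]);print('tcp u,y,n',q, 'tilt err deg',np.degrees(R.from_matrix(r0.T@slope(0,0,0)[1]).as_rotvec()))
  save(c,sys.argv[4])
E
python3 wr.py short_jar .024 -.1 w1
```

```text
t 3.4 [0.4741 0.0935 0.1689] [-0.0899  2.6248  0.0235] w 0.9002979824775815 g 0.0 F [-0.9222 -0.7003 -1.0695]
(np.float64(0.10516810417175293), array([ 0.0253, -0.0995,  0.0398]), 0.92, [249.9, 181.4, 68.6, 81.5])
tcp u,y,n [ 0.0245 -0.1003  0.1495] tilt err deg [-0.0922 -0.2804 -0.2613]
```

View pics/w1.png

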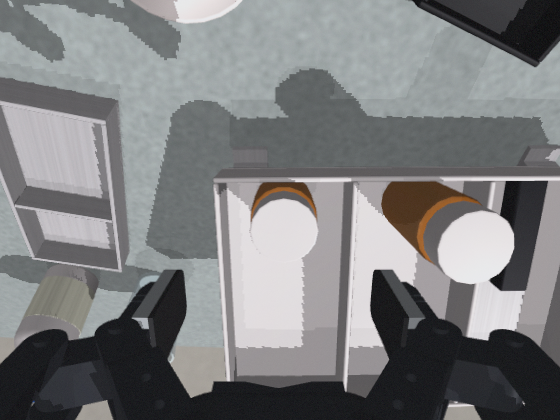

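Wrist view: the amber short jar's cap is at (284,228) in its compartment, which agrees with the fit. The tall jar's cap is at (470,245). Grasping now.

>>> apply_moves(fingers=[0.9, 0.9, 0.9, 0.9, 0, 0, 0, 0, 0, 0], travel=[[0, 0.01, 0.6], [0, 0, 0.8], [0, 0, 0.79], [0, 0, 0], [0, 0, 0], [0, 0, 0], [0, 0, 0], [0, 0, 0], [0, 0, 0], [0, 0, 0]], rotation=[[0, -0.05, -0.04], [0, 0, 0], [0, 0, 0], [0, 0, 0], [0, 0, 0], [0, 0, 0], [0, 0, 0], [0, 0, 0], [0, 0, 0], [0, 0, 0]], newtons=45)

```text
time: 4.5
tool_pos: [0.5311, 0.1021, 0.0808]
tcp_rot: [-0.101, 2.609, 0.027]
wrist_force: [-7.7, 3.8, 8.9]
width: 0.522
grip_force: 46.6
```

Run:
```python
from plan import *
st();p,r0=cur();print(BT[:3,:3].T@(p-BT[:3,3]))
ty=-.1737
sm=np.array([.577+.056*np.cos(ty),-.0979+.056*np.sin(ty)]);print(sm)
a=rows(cur(),slope(.0245,-.0995,.14),n=3)
b=rows(a,down(sm[0],sm[1],.20,-.05),vmax=.75)
rows(b,down(sm[0],sm[1],.075,-.05),vmax=.75)
```

```text
t 4.5 [0.5311 0.1021 0.0808] [-0.1012  2.609   0.0269] w 0.5217831400845456 g 46.612696051597595 F [-7.6666  3.7595  8.928 ]
[ 0.0279 -0.0982  0.0426]
[ 0.6322 -0.1076]
3 T [[0.02,-0.01,-0.65],[0.02,-0.01,-0.65],[0.02,0.0,-0.65]] 
  R [[0.0,0.02,0.01],[0.0,0.02,0.0],[0.01,0.03,0.01]]
  err mm [ 0.108  -0.198  -0.0212]
7 T [[-0.39,-0.62,0.11],[-0.41,-0.61,0.08],[-0.42,-0.6,0.05],[-0.44,-0.59,0.02],[-0.45,-0.58,-0.01],[-0.45,-0.58,-0.04],[-0.46,-0.57,-0.08]] 
  R [[0.04,0.71,0.17],[0.05,0.71,0.17],[0.04,0.71,0.17],[0.05,0.72,0.16],[0.04,0.71,0.17],[0.05,0.72,0.16],[0.04,0.71,0.17]]
  err mm [ 0.1481 -0.0579 -0.1305]
4 T [[0.0,0.0,0.63],[0.0,0.0,0.62],[0.0,0.0,0.63],[0.0,0.0,0.62]] 
  R [[0.0,0.0,0.0],[0.0,0.0,0.0],[0.0,0.0,0.0],[0.0,0.0,0.0]]
  err mm [ 0.1106 -0.0916 -0.1305]
```

>>> apply_moves(fingers=[0, 0, 0, 0, 0, 0, 0, 0, 0, 0, 0], travel=[[0.02, 0, -0.65], [0.02, 0, -0.65], [0.02, 0, -0.65], [-0.39, -0.62, 0.11], [-0.41, -0.61, 0.08], [-0.42, -0.6, 0.05], [-0.44, -0.59, 0.02], [-0.45, -0.58, -0.01], [-0.45, -0.58, -0.04], [-0.46, -0.57, -0.08], [0, 0, 0]], rotation=[[0, 0.02, 0], [0, 0.02, 0], [0, 0.02, 0.01], [0.04, 0.71, 0.17], [0.05, 0.71, 0.17], [0.04, 0.71, 0.17], [0.05, 0.72, 0.16], [0.04, 0.71, 0.17], [0.05, 0.72, 0.16], [0.04, 0.71, 0.17], [0, 0, 0]])

```text
time: 5.6
tool_pos: [0.6363, -0.1111, 0.1978]
tcp_rot: [-0.082, -3.14, 0.005]
wrist_force: [-0.4, 0.9, -1.5]
width: 0.52
grip_force: 46.2
```

Run:
```python
from plan import *
st();rows(cur(),down(.6322,-.1076,.058,-.05),vmax=.75)
c=read_camera('top');save(c,'t1')
i=cv2.imread('pics/t1.png')[130:300,200:420];j=read_camera('scene');save(j,'s1');k=cv2.imread('pics/s1.png')[150:320,180:400]
cv2.imwrite('pics/c1.png',cv2.resize(np.hstack([i,k]),None,fx=1.8,fy=1.8,interpolation=cv2.INTER_CUBIC))
```

```text
t 5.6 [ 0.6363 -0.1111  0.1978] [-0.0821 -3.1404  0.005 ] w 0.5195361251986013 g 46.167349219322205 F [-0.4325  0.9451 -1.5206]
4 T [[0.02,0.02,0.7],[0.02,0.02,0.7],[0.02,0.02,0.7],[0.03,0.01,0.7]] 
  R [[-0.01,0.0,-0.01],[-0.01,0.0,0.0],[-0.01,0.0,-0.01],[0.0,0.0,0.0]]
  err mm [0.2168 0.038  0.1925]
```

View pics/c1.png

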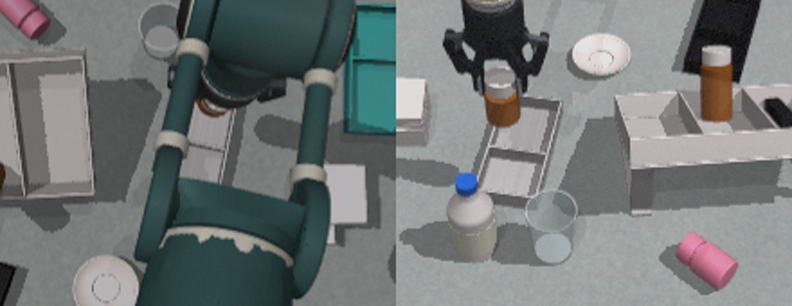

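Picture: the short jar hangs upright in the gripper above the tray's small end, and the scene is otherwise undisturbed.

>>> apply_moves(fingers=[0, 0, 0, 0, 0, 0, 0], travel=[[0.02, 0.02, 0.7], [0.02, 0.02, 0.7], [0.02, 0.02, 0.7], [0.03, 0.01, 0.6], [0, 0, 0.2], [0, 0, 0.06], [0, 0, 0]], rotation=[[-0.01, 0, -0.01], [-0.01, 0, 0], [-0.01, 0, -0.01], [0, 0, 0], [0, 0, 0], [0, 0, 0], [0, 0, 0]])

```text
time: 6.4
tool_pos: [0.6273, -0.1029, 0.0505]
tcp_rot: [-0.073, -3.139, -0.003]
wrist_force: [0.3, 0.7, 0.2]
width: 0.522
grip_force: 46.1
```

>>> apply_moves(fingers=[0, 0, 0, 0], travel=[[-0.1, -0.1, 0], [0, 0, 0.04], [0, 0, 0.03], [0, 0, 0]], rotation=[[0, 0, 0], [0, 0, 0], [0, 0, 0], [0, 0, 0]])

```text
time: 6.8
tool_pos: [0.6354, -0.1095, 0.0486]
tcp_rot: [0.074, 3.137, 0.001]
wrist_force: [1.7, -0.6, 6.4]
width: 0.521
grip_force: 46.9
```

>>> apply_moves(fingers=[0.75, 0.75, 0.75, 0.75, 0.75, 0.8, 0.9, 0.9], travel=[[0, 0, 0], [0, 0, 0], [0, 0, 0], [0, 0, 0], [0, 0, -0.3], [0, 0, -0.7], [0, 0, -0.9], [0, 0, -0.9]], rotation=[[0, 0, 0], [0, 0, 0], [0, 0, 0], [0, 0, 0], [0, 0, 0], [0, 0, 0], [0, 0, 0], [0, 0, 0]])

```text
time: 7.6
tool_pos: [0.6314, -0.1087, 0.187]
tcp_rot: [-0.074, -3.136, -0.004]
wrist_force: [0.8, 0.5, 0.1]
width: 0.901
grip_force: 0.0
```

Run:
```python
from plan import *
st()
a=rows(cur(),slope(.0245,.006,.2))
rows(a,slope(.0245,.006,.14))
```

```text
t 7.6 [ 0.6314 -0.1087  0.187 ] [-0.0741 -3.136  -0.0041] w 0.901380963557547 g 0.0 F [0.8479 0.4742 0.0948]
9 T [[0.45,0.67,-0.06],[0.44,0.67,-0.08],[0.43,0.68,-0.11],[0.41,0.68,-0.13],[0.39,0.69,-0.15],[0.37,0.69,-0.17],[0.35,0.7,-0.19],[0.34,0.71,-0.21],[0.31,0.71,-0.22]] 
  R [[-0.03,-0.56,-0.13],[-0.03,-0.56,-0.13],[-0.03,-0.56,-0.13],[-0.03,-0.56,-0.13],[-0.03,-0.56,-0.13],[-0.03,-0.56,-0.13],[-0.03,-0.56,-0.12],[-0.03,-0.56,-0.13],[-0.04,-0.56,-0.12]]
  err mm [-0.0577 -0.0023  0.1702]
2 T [[0.0,0.0,0.6],[0.0,0.0,0.6]] 
  R [[0.0,0.0,0.0],[0.0,0.0,0.0]]
  err mm [-0.0647 -0.0172  0.1656]
```

>>> apply_moves(fingers=[0.9, 0.9, 0.9, 0.9, 0.9, 0.9, 0.9, 0.9, 0.9, 0.9], travel=[[0.45, 0.67, -0.06], [0.44, 0.67, -0.08], [0.43, 0.68, -0.11], [0.41, 0.68, -0.13], [0.39, 0.69, -0.15], [0.37, 0.69, -0.17], [0.35, 0.7, -0.19], [0.34, 0.71, -0.21], [0.31, 0.71, -0.22], [0, 0, 0]], rotation=[[-0.03, -0.56, -0.13], [-0.03, -0.56, -0.13], [-0.03, -0.56, -0.13], [-0.03, -0.56, -0.13], [-0.03, -0.56, -0.13], [-0.03, -0.56, -0.13], [-0.03, -0.56, -0.12], [-0.03, -0.56, -0.13], [-0.03, -0.56, -0.12], [0, 0, 0]])

```text
time: 8.6
tool_pos: [0.4385, 0.2044, 0.2136]
tcp_rot: [-0.111, 2.613, 0.031]
wrist_force: [0.2, 0.0, -0.6]
width: 0.901
grip_force: 0.0
```

```bash
cat > up.py <<'E'
from plan import *
# fit an upright jar in the tray from masks
def upfit(cn,n,xy,z0=.004):
  c=read_camera(cn);out=[]
  for d in regions_of(cn,n)[:4]:
    m=d['mask'].astype(np.float32)
    def cost(q):
        im=np.zeros((1680,2240),np.uint8);r=R.from_rotvec([q[2],q[3],0]).as_matrix()
        for p in parts[n]:
            w=p@r.T+[q[0],q[1],z0]
            cv2.fillConvexPoly(im,cv2.convexHull((proj(c,w)*4+1.5).astype(np.float32)).round().astype(np.int32),1)
        im=cv2.resize(im.astype(np.float32),(560,420),interpolation=cv2.INTER_AREA)
        return 1-np.minimum(im,m).sum()/np.maximum(im,m).sum()
    x0=np.array([*xy,0,0]);o=minimize(cost,x0,method='Nelder-Mead',options=dict(initial_simplex=[x0]+[x0+e for e in np.diag([.01,.01,.1,.1])]))
    t=R.from_euler('z',.1737).apply([o.x[0]-.577,o.x[1]+.0979,0])
    out.append((round(o.fun,3),o.x,'tray frame',t[:2],d['p'],d['bbox']))
  return min(out,key=lambda t:t[0]) if out else None
E
python3 wr.py tall_jar .024 .006 w2; python3 -c "
from up import *
for c in ('scene',): print(upfit(c,'short_jar',(.632,-.108)))
rows(cur(),slope(.0245,.006,.05))"
```

```text
t 8.6 [0.4385 0.2044 0.2136] [-0.1107  2.6131  0.0309] w 0.901295509523608 g 0.0 F [ 0.1711  0.0289 -0.6049]
(np.float64(0.08674967288970947), array([0.024 , 0.0058, 0.0117]), 0.9, [240.2, 165.9, 60.4, 83.3])
tcp u,y,n [0.0236 0.0075 0.199 ] tilt err deg [0.081  0.1264 0.2379]
(np.float64(0.062), array([ 0.6292, -0.1127, -0.0221,  0.123 ]), 'tray frame', array([ 0.054 , -0.0056]), 0.66, [237.8, 226.3, 13.6, 30.9])
4 T [[0.0,0.0,0.74],[0.0,0.01,0.74],[0.01,0.0,0.74],[0.0,0.0,0.75]] 
  R [[0.0,0.0,0.0],[0.0,0.01,0.0],[-0.01,0.0,0.0],[0.0,0.01,0.0]]
  err mm [-0.1726  0.2309  0.1765]
```

>>> apply_moves(fingers=[0.9, 0.9, 0.9, 0.9, 0.9, 0, 0, 0, 0, 0, 0], travel=[[0, -0.02, 0.6], [0, 0, 0.8], [0, 0, 0.8], [0, 0, 0.75], [0, 0, 0], [0, 0, 0], [0, 0, 0], [0, 0, 0], [0, 0, 0], [0, 0, 0], [0, 0, 0]], rotation=[[0, 0, 0], [0, 0, 0], [0, 0, 0], [0, 0, 0], [0, 0, 0], [0, 0, 0], [0, 0, 0], [0, 0, 0], [0, 0, 0], [0, 0, 0], [0, 0, 0]], newtons=50)

```text
time: 9.9
tool_pos: [0.5173, 0.2048, 0.0877]
tcp_rot: [-0.099, 2.612, 0.027]
wrist_force: [-0.9, -1.4, 5.6]
width: 0.549
grip_force: 51.7
```

Run:
```python
from plan import *
st();p,r0=cur();print(BT[:3,:3].T@(p-BT[:3,3]))
ty=-.1737
sm=np.array([.577-.042*np.cos(ty),-.0979-.042*np.sin(ty)]);print(sm)
a=rows(cur(),slope(.0245,.006,.15),n=3)
b=rows(a,down(sm[0],sm[1],.22,-.05),vmax=.75)
```

```text
t 9.9 [0.5173 0.2048 0.0877] [-0.099   2.6117  0.0267] w 0.5493948749761722 g 51.73624813556671 F [-0.9443 -1.4244  5.6255]
[0.0261 0.0052 0.0515]
[ 0.5356 -0.0906]
3 T [[0.01,0.01,-0.66],[0.01,0.0,-0.66],[0.01,0.01,-0.65]] 
  R [[0.0,0.01,0.0],[0.0,0.02,0.0],[0.0,0.01,0.0]]
  err mm [ 0.1786 -0.2212  0.0979]
9 T [[-0.14,-0.66,-0.04],[-0.15,-0.66,-0.05],[-0.16,-0.66,-0.05],[-0.16,-0.65,-0.06],[-0.17,-0.65,-0.07],[-0.17,-0.65,-0.07],[-0.18,-0.65,-0.08],[-0.18,-0.65,-0.09],[-0.18,-0.64,-0.1]] 
  R [[0.03,0.56,0.13],[0.04,0.55,0.13],[0.03,0.56,0.13],[0.04,0.55,0.13],[0.03,0.56,0.13],[0.04,0.55,0.13],[0.03,0.56,0.13],[0.04,0.55,0.13],[0.03,0.56,0.13]]
  err mm [-0.18    0.0296  0.0187]
```

>>> apply_moves(fingers=[0, 0, 0, 0, 0, 0, 0, 0, 0, 0, 0, 0], travel=[[0.01, 0.01, -0.66], [0.01, 0, -0.66], [0.01, 0.01, -0.65], [-0.14, -0.66, -0.04], [-0.15, -0.66, -0.05], [-0.16, -0.66, -0.05], [-0.16, -0.65, -0.06], [-0.17, -0.65, -0.07], [-0.17, -0.65, -0.07], [-0.18, -0.65, -0.08], [-0.18, -0.65, -0.09], [-0.18, -0.64, -0.1]], rotation=[[0, 0.01, 0], [0, 0.02, 0], [0, 0.01, 0], [0.03, 0.56, 0.13], [0.04, 0.55, 0.13], [0.03, 0.56, 0.13], [0.04, 0.55, 0.13], [0.03, 0.56, 0.13], [0.04, 0.55, 0.13], [0.03, 0.56, 0.13], [0.04, 0.55, 0.13], [0.03, 0.56, 0.13]])

```text
time: 11.1
tool_pos: [0.5346, -0.092, 0.218]
tcp_rot: [-0.079, -3.134, 0.0]
wrist_force: [1.4, 1.2, -1.8]
width: 0.547
grip_force: 52.9
```

>>> apply_moves(fingers=[0], travel=[[0, 0, 0]], rotation=[[0, 0, 0]])

```text
time: 11.2
tool_pos: [0.5371, -0.0945, 0.2184]
tcp_rot: [-0.084, -3.137, 0.004]
wrist_force: [0.7, 0.4, -2.5]
width: 0.546
grip_force: 52.9
```

Run:
```python
from up import *
st();rows(cur(),down(.5356,-.0906,.062,-.05),vmax=.75)
print(upfit('scene','tall_jar',(.535,-.09),.168))
```

```text
t 11.2 [ 0.5371 -0.0945  0.2184] [-0.0836 -3.1373  0.0039] w 0.5464829576539566 g 52.919089794158936 F [ 0.7326  0.3907 -2.486 ]
5 T [[0.0,0.02,0.63],[0.01,0.02,0.62],[0.01,0.01,0.63],[0.0,0.02,0.62],[0.01,0.01,0.63]] 
  R [[0.0,-0.01,-0.01],[-0.01,0.0,-0.01],[0.0,-0.01,0.0],[-0.01,0.0,-0.01],[0.0,-0.01,0.0]]
  err mm [0.0912 0.045  0.089 ]
(np.float64(0.081), array([ 0.5313, -0.0967,  0.0062,  0.2251]), 'tray frame', array([-0.0452, -0.0067]), 0.86, [236.4, 150.4, 18.8, 40.6])
```

>>> apply_moves(fingers=[0, 0, 0, 0, 0, 0, 0, 0], travel=[[0, 0.02, 0.63], [0.01, 0.02, 0.62], [0.01, 0.01, 0.63], [0, 0.02, 0.62], [0.01, 0.01, 0.63], [0, 0, 0.06], [0, 0, 0.04], [0, 0, 0]], rotation=[[0, 0, 0], [0, 0, 0], [0, 0, 0], [0, 0, 0], [0, 0, 0], [0, 0, 0], [0, 0, 0], [0, 0, 0]])

```text
time: 12.1
tool_pos: [0.5327, -0.0865, 0.057]
tcp_rot: [-0.077, -3.137, 0.001]
wrist_force: [-0.5, -0.3, -0.8]
width: 0.547
grip_force: 54.9
```

>>> apply_moves(fingers=[0, 0, 0], travel=[[-0.04, -0.06, 0.03], [0, 0, 0.02], [0, 0, 0]], rotation=[[0, 0, 0], [0, 0, 0], [0, 0, 0]])

```text
time: 12.4
tool_pos: [0.5361, -0.0908, 0.0555]
tcp_rot: [-0.079, -3.139, 0.002]
wrist_force: [0.4, 0.3, 2.9]
width: 0.554
grip_force: 55.0
```

>>> apply_moves(fingers=[0.78, 0.78, 0.78, 0.78, 0.78, 0.78, 0.8, 0.8, 0.8], travel=[[0, 0, 0], [0, 0, 0], [0, 0, 0], [0, 0, 0], [0, 0, -0.3], [0, 0, -0.7], [0, 0, -0.9], [0, 0, -0.9], [0, 0, -0.5]], rotation=[[0, 0, 0], [0, 0, 0], [0, 0, 0], [0, 0, 0], [0, 0, 0], [0, 0, 0], [0, 0, 0], [0, 0, 0], [0, 0, 0]])

```text
time: 13.3
tool_pos: [0.5375, -0.0906, 0.225]
tcp_rot: [0.079, 3.137, -0.004]
wrist_force: [-0.1, -0.9, 0.4]
width: 0.803
grip_force: 0.0
```

Run:
```python
from plan import *
st()
a=rows(cur(),slope(.08,.0997,.15))
```

```text
t 13.3 [ 0.5375 -0.0906  0.225 ] [ 0.0788  3.1373 -0.0036] w 0.8032895190741993 g 0.0 F [-0.1032 -0.8648  0.4438]
9 T [[0.11,0.86,0.05],[0.1,0.86,0.05],[0.09,0.86,0.05],[0.08,0.87,0.05],[0.08,0.87,0.05],[0.07,0.87,0.05],[0.06,0.86,0.04],[0.04,0.87,0.05],[0.04,0.86,0.04]] 
  R [[-0.04,-0.55,-0.13],[-0.04,-0.55,-0.13],[-0.04,-0.55,-0.13],[-0.04,-0.55,-0.13],[-0.04,-0.55,-0.13],[-0.03,-0.55,-0.13],[-0.04,-0.55,-0.13],[-0.03,-0.56,-0.13],[-0.04,-0.55,-0.13]]
  err mm [ 0.0737  0.2224 -0.0783]
```

>>> apply_moves(fingers=[0.6, 0.6, 0.6, 0.6, 0.6, 0.6, 0.6, 0.6, 0.6, 0.6, 0.6], travel=[[0.11, 0.86, 0.05], [0.1, 0.86, 0.05], [0.09, 0.86, 0.05], [0.08, 0.87, 0.05], [0.08, 0.87, 0.05], [0.07, 0.87, 0.05], [0.06, 0.86, 0.04], [0.04, 0.87, 0.05], [0.04, 0.86, 0.04], [0, 0, 0], [0, 0, 0]], rotation=[[-0.04, -0.55, -0.13], [-0.04, -0.55, -0.13], [-0.04, -0.55, -0.13], [-0.04, -0.55, -0.13], [-0.04, -0.55, -0.13], [-0.03, -0.55, -0.13], [-0.04, -0.55, -0.13], [-0.03, -0.56, -0.13], [-0.04, -0.55, -0.13], [0, 0, 0], [0, 0, 0]])

```text
time: 14.4
tool_pos: [0.5044, 0.3001, 0.1954]
tcp_rot: [-0.102, 2.624, 0.029]
wrist_force: [-0.5, 0.1, -0.0]
width: 0.602
grip_force: 0.0
```

```bash
python3 wr.py scraper .024 .0997 w3
python3 -c "
from up import *
t=read_camera('top');s=read_camera('scene');save(t,'t2');save(s,'s2')
print(upfit('top','short_jar',(.632,-.108)))
print(upfit('top','tall_jar',(.536,-.09)))
rows(cur(),slope(.08,.0997,.05))
i=cv2.imread('pics/t2.png')[150:270,250:430];k=cv2.imread('pics/s2.png')[165:285,150:330];w=cv2.imread('pics/w3.png')
a=cv2.resize(np.vstack([i,k]),None,fx=1.75,fy=1.75,interpolation=cv2.INTER_CUBIC)
w=cv2.resize(w[:,100:500],(480,420));f=np.hstack([w,a[:420]]);cv2.imwrite('pics/c2.png',f);print(f.shape)"
```

```text
t 14.4 [0.5044 0.3001 0.1954] [-0.1025  2.6237  0.0294] w 0.601868956867953 g 0.0 F [-0.4912  0.0526 -0.0244]
(np.float64(0.04462558031082153), array([0.0257, 0.0973, 0.0073]), 0.97, [249.2, 103.6, 52.2, 204.1])
tcp u,y,n [0.0762 0.0993 0.1473] tilt err deg [ 0.0866 -0.39   -0.1095]
(np.float64(0.071), array([ 0.6386, -0.1114, -0.0447, -0.0499]), 'tray frame', array([ 0.063 , -0.0027]), 0.66, [304.2, 184.4, 20.8, 16.9])
(np.float64(0.067), array([ 0.5399, -0.0924, -0.0228, -0.0228]), 'tray frame', array([-0.0375, -0.001 ]), 0.68, [297.6, 218.9, 17.9, 20.6])
3 T [[-0.03,0.01,0.64],[-0.03,0.0,0.65],[-0.02,0.01,0.64]] 
  R [[0.0,-0.02,-0.01],[0.01,-0.02,-0.01],[0.0,-0.02,-0.01]]
  err mm [ 0.2942 -0.1857 -0.0676]
(420, 795, 3)
```

View pics/c2.png

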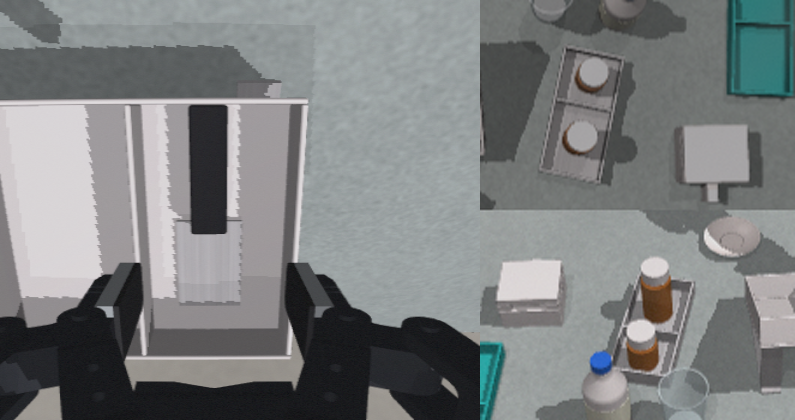

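Picture: both jars stand upright in their compartments. The scraper lies straight in its compartment, with the handle at (208,170) in the wrist half and the blade uphill.

>>> apply_moves(fingers=[0.55, 0.55, 0.55, 0.55, 0.55, 0.55], travel=[[-0.03, -0.01, 0.64], [-0.03, 0, 0.64], [-0.02, 0, 0.64], [0, 0, 0.5], [0, 0, 0.3], [0, 0, 0]], rotation=[[0, -0.02, -0.01], [0, -0.02, -0.01], [0, -0.02, 0], [0, 0, 0], [0, 0, 0], [0, 0, 0]])

```text
time: 15.4
tool_pos: [0.5757, 0.3023, 0.076]
tcp_rot: [-0.099, 2.621, 0.025]
wrist_force: [-0.0, -0.5, 0.1]
width: 0.55
grip_force: 0.0
```

Run:
```python
from plan import *
st();p,r0=cur();print(BT[:3,:3].T@(p-BT[:3,3]))
```

```text
t 15.4 [0.5757 0.3023 0.076 ] [-0.0994  2.621   0.025 ] w 0.5504310210679121 g 0.0 F [-0.0362 -0.4737  0.1272]
[0.0771 0.0981 0.0085]
```

>>> apply_moves(fingers=[0.55, 0, 0, 0, 0, 0, 0], travel=[[-0.02, 0.01, 0.07], [0, 0, 0], [0, 0, 0], [0, 0, 0], [0, 0, 0], [0, 0, 0], [0, 0, 0]], rotation=[[0, 0, 0], [0, 0, 0], [0, 0, 0], [0, 0, 0], [0, 0, 0], [0, 0, 0], [0, 0, 0]], newtons=70)

```text
time: 16.1
tool_pos: [0.579, 0.3052, 0.0779]
tcp_rot: [-0.101, 2.615, 0.03]
wrist_force: [-4.4, -2.1, 6.7]
width: 0.258
grip_force: 69.7
```

Run:
```python
from plan import *
st();p,r0=cur();print(BT[:3,:3].T@(p-BT[:3,3]))
a=rows(cur(),slope(.08,.0985,.13),n=4)
b=rows(a,down(.56,.20,.26,.04))
```

```text
t 16.1 [0.579  0.3052 0.0779] [-0.1008  2.6153  0.0296] w 0.25772196324889884 g 69.70271944999695 F [-4.3692 -2.1209  6.6808]
[0.0811 0.1007 0.0084]
4 T [[0.0,-0.01,-0.61],[0.01,-0.01,-0.61],[0.0,-0.01,-0.61],[0.01,-0.01,-0.6]] 
  R [[0.01,0.0,0.0],[0.0,0.0,0.0],[0.01,0.0,0.0],[0.0,0.01,0.01]]
  err mm [-0.0396  0.0282  0.0698]
6 T [[-0.23,-0.34,-0.17],[-0.22,-0.34,-0.18],[-0.2,-0.33,-0.2],[-0.18,-0.33,-0.22],[-0.17,-0.34,-0.23],[-0.15,-0.33,-0.25]] 
  R [[0.02,0.83,0.06],[0.02,0.83,0.05],[0.01,0.83,0.05],[0.01,0.84,0.06],[0.02,0.83,0.05],[0.01,0.84,0.06]]
  err mm [-0.0907 -0.0884  0.0339]
```

>>> apply_moves(fingers=[0, 0, 0, 0, 0, 0, 0, 0, 0, 0, 0], travel=[[0, -0.01, -0.4], [0.01, -0.01, -0.61], [0, -0.01, -0.7], [0.01, -0.01, -0.7], [-0.23, -0.34, -0.17], [-0.22, -0.34, -0.18], [-0.2, -0.33, -0.2], [-0.18, -0.33, -0.22], [-0.17, -0.34, -0.23], [-0.15, -0.33, -0.25], [0, 0, 0]], rotation=[[0, 0, 0], [0, 0, 0], [0, 0, 0], [0, 0, 0], [0.02, 0.83, 0.06], [0.02, 0.83, 0.05], [0.01, 0.83, 0.05], [0.01, 0.84, 0.06], [0.02, 0.83, 0.05], [0.01, 0.84, 0.06], [0, 0, 0]])

```text
time: 17.2
tool_pos: [0.5645, 0.1983, 0.2597]
tcp_rot: [-0.061, 3.138, 0.002]
wrist_force: [0.3, 1.4, -1.2]
width: 0.26
grip_force: 70.1
```

Run:
```python
from plan import *
st();rows(cur(),down(.365,-.30,.20,.04))
c=read_camera('wrist');save(c,'w4')
```

```text
t 17.2 [0.5645 0.1983 0.2597] [-0.0611  3.1383  0.0022] w 0.26020182184484975 g 70.08915066719055 F [ 0.3297  1.4315 -1.248 ]
13 T [[0.34,-0.75,0.09],[0.34,-0.75,0.09],[0.34,-0.75,0.09],[0.34,-0.76,0.09],[0.34,-0.75,0.09],[0.33,-0.76,0.09],[0.34,-0.75,0.09],[0.33,-0.76,0.09],[0.34,-0.75,0.09],[0.33,-0.76,0.09],[0.34,-0.75,0.09],[0.33,-0.76,0.09],[0.34,-0.75,0.09]] 
  R [[0.0,0.0,0.0],[0.0,0.0,0.0],[0.0,0.0,0.0],[0.0,0.0,0.0],[0.0,0.0,0.0],[0.0,0.0,0.0],[0.0,0.0,0.0],[0.0,0.0,0.0],[0.0,0.01,0.0],[0.0,0.0,0.0],[0.0,0.01,0.0],[0.01,0.0,-0.01],[0.0,0.01,0.0]]
  err mm [ 0.0704 -0.1818 -0.0686]
```

View pics/w4.png

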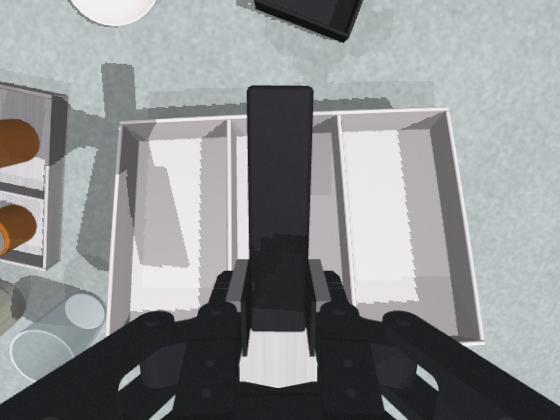

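Wrist picture: the scraper is firmly held, with the handle running straight along tool x from (280,90) to (280,330) and the blade ahead.

>>> apply_moves(fingers=[0, 0, 0, 0, 0, 0, 0, 0, 0, 0, 0, 0], travel=[[0.34, -0.75, 0.09], [0.34, -0.75, 0.09], [0.34, -0.75, 0.09], [0.34, -0.76, 0.09], [0.34, -0.75, 0.09], [0.33, -0.76, 0.09], [0.34, -0.75, 0.09], [0.33, -0.76, 0.09], [0.34, -0.75, 0.09], [0.33, -0.76, 0.09], [0.34, -0.75, 0.09], [0.33, -0.76, 0.09]], rotation=[[0, 0, 0], [0, 0, 0], [0, 0, 0], [0, 0, 0], [0, 0, 0], [0, 0, 0], [0, 0, 0], [0, 0, 0], [0, 0, 0], [0, 0, 0], [0, 0, 0], [0, 0, 0]])

```text
time: 18.45
tool_pos: [0.3764, -0.2605, 0.2021]
tcp_rot: [0.068, -3.14, -0.002]
wrist_force: [0.0, -0.1, -1.1]
width: 0.258
grip_force: 70.1
```

>>> apply_moves(fingers=[0, 0, 0, 0], travel=[[0.34, -0.75, 0.9], [0, 0, 0.9], [0, 0, 0], [0, 0, 0]], rotation=[[0, 0, 0], [0, 0, 0], [0, 0, 0], [0, 0, 0]])

```text
time: 18.85
tool_pos: [0.3639, -0.29, 0.1201]
tcp_rot: [0.067, -3.138, -0.006]
wrist_force: [0.6, -0.7, -0.5]
width: 0.258
grip_force: 70.0
```

Run:
```python
from plan import *
st()
ims=[]
for n,(y,x) in {'top':(190,300),'scene':(130,100)}.items():
    c=read_camera(n);save(c,n+'3');ims.append(cv2.resize(cv2.imread(f'pics/{n}3.png')[y:y+140,x:x+130],None,fx=3,fy=3,interpolation=cv2.INTER_CUBIC))
    for k in ('blade_tip','slot_mouth','block'):
        for d in tip_of(n,k)[:2]: print(n,k,d['p'],d['location'],atz(c,d['location'],.04 if k!='block' else 0))
f=np.hstack(ims);cv2.imwrite('pics/c3.png',f);print(f.shape)
```

```text
t 18.85 [ 0.3639 -0.29    0.1201] [ 0.0668 -3.1378 -0.0056] w 0.25800581924817495 g 70.01556158065796 F [ 0.6083 -0.6566 -0.5216]
top blade_tip 0.9 [386.8, 263.9] [ 0.451  -0.3071  0.04  ]
top blade_tip 0.62 [311.5, 196.3] [ 0.6261 -0.1048  0.04  ]
top slot_mouth 0.87 [383.9, 252.1] [ 0.4819 -0.2994  0.04  ]
top slot_mouth 0.36 [378.5, 237.6] [ 0.5199 -0.285   0.04  ]
top block 0.79 [380.6, 240.3] [ 0.5143 -0.3012  0.    ]
scene blade_tip 0.85 [177.6, 176.9] [ 0.3798 -0.3213  0.04  ]
scene slot_mouth 0.9 [177.1, 196.2] [ 0.4607 -0.3113  0.04  ]
scene slot_mouth 0.74 [271.4, 284.2] [ 0.7675 -0.0325  0.04  ]
scene block 0.61 [179.7, 218.6] [ 0.5123 -0.303   0.    ]
(420, 780, 3)
```

View pics/c3.png

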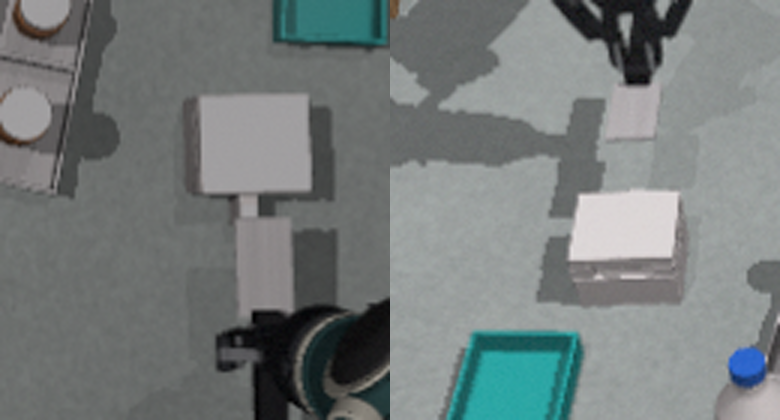

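Picture, top half: the blade's front edge is centred at about (264,218). The tongue is at (247,205), so the blade sits slightly too far right, toward −y. I'll measure that numerically.

```bash
cat > bf.py <<'E'
from plan import *
from scipy.optimize import least_squares
ct=read_camera('top');cs=read_camera('scene')
T=lambda p:[(p[0]+.5)/3-.5+300,(p[1]+.5)/3-.5+190]
S=lambda p:[(p[0]-390+.5)/3-.5+100,(p[1]+.5)/3-.5+130]
C=[(-.0425,.048,.068),(-.0425,-.048,.068),(.0425,.048,.068),(.0425,-.048,.068)]
t=[T(x) for x in [(201,194),(312,191),(199,97),(309,94)]];s=[S(x) for x in [(681,191),(579,193),(686,262),(569,265)]]
tg=T((247,205));print('tongue',atz(ct,tg,.04))
def res(q,parts):
    w=np.array(C)@R.from_euler('z',q[2]).as_matrix().T+[q[0],q[1],0]
    o=[proj(ct,w)-t,proj(cs,w)-s];return np.concatenate([o[i] for i in parts]).ravel()
for parts in [(0,1),(0,),(1,)]:
    a=least_squares(res,[.52,-.293,0],args=(parts,),loss='soft_l1');q=a.x
    print(q,np.abs(a.fun).mean(),'mouth',q[0]-.041*np.cos(q[2]),q[1]-.041*np.sin(q[2]))
p,r=cur()
print('blade tip meas', atz(ct,T((264,218)),.113),'edges',atz(ct,T((236,218)),.113),atz(ct,T((292,217)),.113),'expected',p-r[:,0]*.094,'xdir yaw',np.arctan2(-r[1,0],-r[0,0]))
for u,v in [((236,218),(236,310)),((292,217),(294,305))]:
    d=atz(ct,T(u),.113)-atz(ct,T(v),.113);print('blade edge yaw',np.arctan2(d[1],d[0]))
# scene blade
for x in [(605,139),(655,139),(612,85),(660,85)]: print('scene',atz(cs,S(x),.113))
E
python3 bf.py
```

```text
tongue [ 0.4662 -0.2944  0.04  ]
[ 0.5201 -0.294   0.0466] 0.690820158214489 mouth 0.47914543574486557 -0.295915026422846
[ 0.5192 -0.2941  0.0397] 0.25374609156227734 mouth 0.4782076424165248 -0.2956948832549028
[ 0.5235 -0.2931  0.0662] 0.8715082347777496 mouth 0.4825956731138403 -0.2957743963355693
blade tip meas [ 0.4566 -0.2888  0.113 ] edges [ 0.456  -0.2658  0.113 ] [ 0.458  -0.3119  0.113 ] expected [ 0.4595 -0.288   0.122 ] xdir yaw 0.04231998901359901
blade edge yaw 0.0019080723802497438
blade edge yaw 0.020392009612602447
scene [ 0.4522 -0.3169  0.113 ]
scene [ 0.4525 -0.27    0.113 ]
scene [ 0.3765 -0.3213  0.113 ]
scene [ 0.3768 -0.2747  0.113 ]
```

Run:
```python
from plan import *
a=rows(cur(),down(.355,-.2985,.052,.043),n=4)
```

```text
4 T [[0.05,-0.03,0.35],[0.06,-0.03,0.35],[0.05,-0.03,0.35],[0.06,-0.03,0.35]] 
  R [[0.0,0.0,0.0],[0.0,0.0,0.0],[0.0,0.0,0.0],[0.0,0.0,-0.01]]
  err mm [ 0.1896 -0.0685  0.0607]
```

>>> apply_moves(fingers=[0, 0, 0, 0, 0, 0], travel=[[0.05, -0.04, 0.35], [0.06, -0.04, 0.35], [0.05, -0.04, 0.35], [0.06, -0.04, 0.33], [0, 0, 0], [0, 0, 0]], rotation=[[0, 0, 0], [0, 0, 0], [0, 0, 0], [0, 0, 0], [0, 0, 0], [0, 0, 0]])

```text
time: 19.95
tool_pos: [0.3543, -0.3002, 0.0523]
tcp_rot: [0.065, -3.14, -0.003]
wrist_force: [0.4, -0.7, -0.4]
width: 0.255
grip_force: 70.0
```

Run:
```python
from plan import *
st()
ims=[]
for n,(y,x) in {'top':(220,340),'scene':(140,130)}.items():
    c=read_camera(n);save(c,n+'4');ims.append(cv2.resize(cv2.imread(f'pics/{n}4.png')[y:y+90,x:x+90],None,fx=4.4,fy=4.4,interpolation=cv2.INTER_CUBIC))
f=np.hstack(ims);cv2.imwrite('pics/c4.png',f);print(f.shape)
```

```text
t 19.95 [ 0.3543 -0.3002  0.0523] [ 0.0653 -3.1397 -0.0027] w 0.2552537701389747 g 70.0269091129303 F [ 0.3666 -0.7186 -0.3743]
(396, 792, 3)
```

View pics/c4.png

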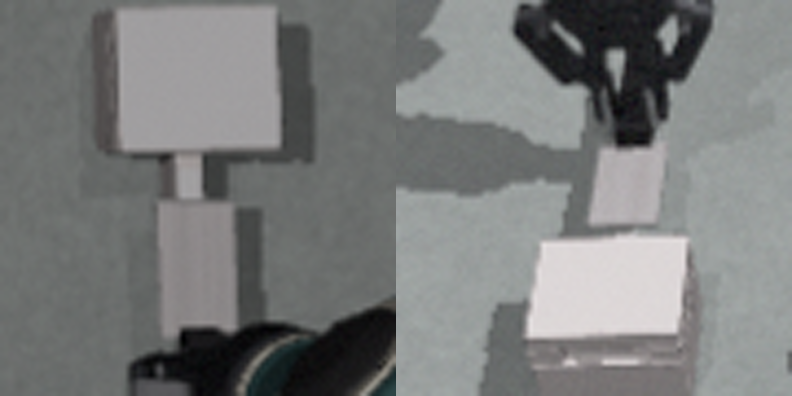

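Run:
```python
from plan import *
c=read_camera('top');T=lambda p:[(p[0]+.5)/4.4-.5+340,(p[1]+.5)/4.4-.5+220]
for n,p,z in [('tongueR',(190,198),.04),('tongueF',(188,154),.04),('tip',(196.5,202),.046),('blade back',(199,330),.046),('frontL',(119,151),.068),('frontR',(280,150),.068),('backL',(117,8),.068),('backR',(276,7),.068)]: print(n,atz(c,T(p),z))
```

```text
tongueR [ 0.4489 -0.2965  0.04  ]
tongueF [ 0.4752 -0.2953  0.04  ]
tip [ 0.4468 -0.2988  0.046 ]
blade back [ 0.3714 -0.3003  0.046 ]
frontL [ 0.4759 -0.2472  0.068 ]
frontR [ 0.4788 -0.3419  0.068 ]
backL [ 0.5599 -0.2457  0.068 ]
backR [ 0.563 -0.34   0.068]
```

Picture, top half: the blade's front edge is centred at (197,202) and the tongue at (190,198), so the blade needs about 3 mm toward +y. Correct that and start inserting.

>>> apply_moves(fingers=[0, 0, 0, 0, 0, 0], travel=[[0, 0.06, 0], [-0.3, 0, 0], [-0.3, 0, 0], [-0.25, 0, 0], [-0.2, 0, 0], [0, 0, 0]], rotation=[[0, 0, 0], [0, 0, 0], [0, 0, 0], [0, 0, 0], [0, 0, 0], [0, 0, 0]])

```text
time: 20.7
tool_pos: [0.4088, -0.2952, 0.0525]
tcp_rot: [-0.068, 3.141, 0.001]
wrist_force: [-0.1, -0.3, -0.8]
width: 0.255
grip_force: 70.0
```

>>> apply_moves(fingers=[0, 0, 0, 0, 0, 0, 0], travel=[[-0.2, 0, 0], [-0.2, 0, 0], [-0.2, 0, 0], [-0.2, 0, 0], [-0.1, 0, 0], [-0.04, 0, 0], [0, 0, 0]], rotation=[[0, 0, 0], [0, 0, 0], [0, 0, 0], [0, 0, 0], [0, 0, 0], [0, 0, 0], [0, 0, 0]])

```text
time: 21.4
tool_pos: [0.4538, -0.293, 0.0521]
tcp_rot: [0.066, -3.14, -0.002]
wrist_force: [0.6, 0.3, -0.9]
width: 0.258
grip_force: 70.0
```

>>> apply_moves(fingers=[0, 0, 0, 0], travel=[[-0.04, 0, 0], [-0.04, 0, 0], [-0.02, 0, 0], [0, 0, 0]], rotation=[[0, 0, 0], [0, 0, 0], [0, 0, 0], [0, 0, 0]])

```text
time: 21.8
tool_pos: [0.4585, -0.2929, 0.0522]
tcp_rot: [0.066, -3.14, -0.002]
wrist_force: [0.2, -0.7, -0.7]
width: 0.257
grip_force: 70.1
```

>>> apply_moves(fingers=[0, 0, 0, 0], travel=[[-0.04, 0, 0], [-0.03, 0, 0], [-0.02, 0, 0], [0, 0, 0]], rotation=[[0, 0, 0], [0, 0, 0], [0, 0, 0], [0, 0, 0]])

```text
time: 22.2
tool_pos: [0.4586, -0.2928, 0.052]
tcp_rot: [0.068, -3.131, -0.003]
wrist_force: [-16.1, -2.1, 8.2]
width: 0.259
grip_force: 71.3
```

>>> apply_moves(fingers=[0, 0, 0, 0, 0], travel=[[0.08, 0, 0], [0, 0, 0.04], [0, 0, 0.03], [0, 0, 0.02], [0, 0, 0]], rotation=[[0, 0, 0], [0, 0, 0], [0, 0, 0], [0, 0, 0], [0, 0, 0]])

```text
time: 22.7
tool_pos: [0.4587, -0.2929, 0.049]
tcp_rot: [0.067, -3.138, -0.002]
wrist_force: [-7.7, 1.4, 12.2]
width: 0.257
grip_force: 71.7
```

>>> apply_moves(fingers=[0.5, 0.5, 0.5, 0.5, 0.5, 0.5, 0.5, 0.5, 0.5, 0.5], travel=[[0, 0, 0], [0, 0, 0], [0, 0, 0], [0, 0, 0], [0, 0, -0.2], [0, 0, -0.5], [0, 0, -0.8], [0.5, 0, -0.8], [0.6, 0, -0.6], [0, 0, 0]], rotation=[[0, 0, 0], [0, 0, 0], [0, 0, 0], [0, 0, 0], [0, 0, 0], [0, 0, 0], [0, 0, 0], [0, 0, 0], [0, 0, 0], [0, 0, 0]])

```text
time: 23.7
tool_pos: [0.4048, -0.2975, 0.1989]
tcp_rot: [-0.064, 3.135, -0.009]
wrist_force: [0.3, -0.7, 0.3]
width: 0.502
grip_force: 0.0
```

Run:
```python
from up import *
st()
ims=[]
for n,(y,x) in {'top':(160,270),'scene':(150,120)}.items():
    c=read_camera(n);save(c,n+'5');ims.append(cv2.resize(cv2.imread(f'pics/{n}5.png')[y:y+130,x:x+170],None,fx=2.3,fy=2.3,interpolation=cv2.INTER_CUBIC))
w=read_camera('wrist');save(w,'w5')
b=np.zeros((299,782,3),np.uint8);wi=cv2.resize(cv2.imread('pics/w5.png'),(398,299));b[:,:398]=wi
f=np.vstack([np.hstack(ims),b]);cv2.imwrite('pics/c5.png',f);print(f.shape)
for n in('top','scene'):
    print(n,upfit(n,'short_jar',(.632,-.108)),upfit(n,'tall_jar',(.536,-.09)),sep='\n')
```

```text
t 23.7 [ 0.4048 -0.2975  0.1989] [-0.0636  3.135  -0.0086] w 0.5018116115674596 g 0.0 F [ 0.2684 -0.7288  0.348 ]
(598, 782, 3)
top
(np.float64(0.045), array([ 0.6382, -0.1101,  0.0011, -0.0169]), 'tray frame', array([ 0.0624, -0.0015]), 0.56, [302.5, 181.4, 21.7, 20.0])
(np.float64(0.065), array([ 0.5406, -0.0924, -0.0167, -0.0222]), 'tray frame', array([-0.0368, -0.0008]), 0.66, [297.8, 217.8, 22.1, 21.0])
scene
(np.float64(0.103), array([ 0.627 , -0.1117, -0.0022,  0.2054]), 'tray frame', array([ 0.0516, -0.0049]), 0.89, [239.5, 226.9, 12.9, 29.1])
(np.float64(0.05), array([ 0.5345, -0.0922,  0.021 ,  0.046 ]), 'tray frame', array([-0.0429, -0.0017]), 0.71, [240.1, 192.9, 19.8, 35.6])
```

View pics/c5.png

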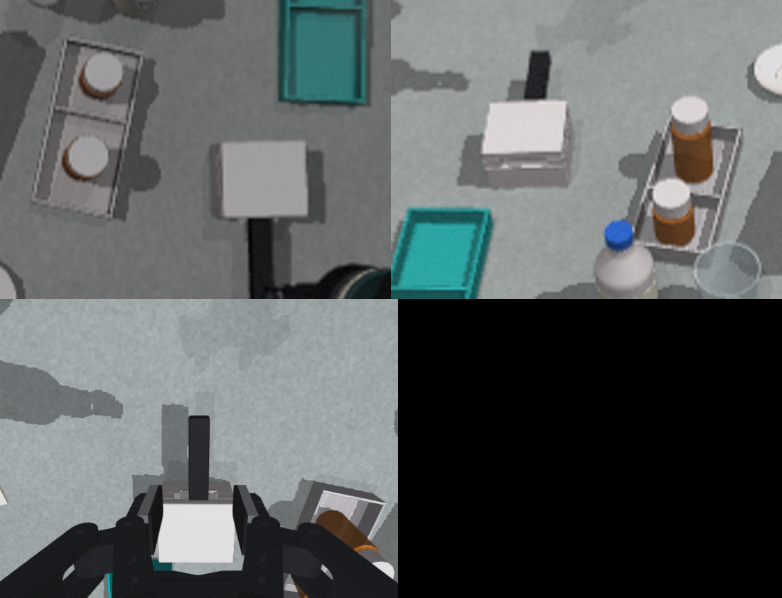

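Picture: both jars stand upright in their compartments, at (100,75) and (85,157) in the top half. The scraper's handle meets the block at (260,220) and lies level. The gripper is clear and touching nothing, so I'm handing in.

```bash
python3 -c "
from workcell import *
print(finish_job())"
```

```text
the job is handed in; nothing more can be done
None
```

The job is handed in, with no verdict returned: in the last pictures the tall jar stands upright in the large compartment, the short jar upright in the small one, and the scraper is in the slot with its handle against the block; the beaker, bottle and dish were not touched.

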